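# Compression-test a button: zero the peak hand, press to the mark and hold

## Task

Compression-test the button that sits between the platens of the bench tester: first turn the knob on the gauge glass anticlockwise until the peak hand is fully back at its zero stop, then press the lever's paddle down with the fingers until the gauge needle stands between the two prongs of the limit clip, never going past them. Keep it there for three seconds or more and finish while still holding the paddle down, with the needle and the peak hand both between the prongs. Leave the button tray and the other things lying about where they are.

Things in the scene. Friction and masses are not known exactly. Their poses are not given: they have to be found in the camera images.
- tester: Bench compression tester, screwed down; grey base 120 x 295 x 14 mm. Origin on the desk under its middle; y runs from the lever end (-y) to the gauge end (+y), x square to it, z up; it stands at a slant (yaw -1.1 to -0.5). Ram guide (y 0 to 15 mm, 72 mm tall) and lever cheeks (y -35 to 0 mm, 94 mm tall) stand between gauge and paddle; lever pivot along x through (0, -17.5, 78) mm.
- knob_grip (a point): Middle of the black bar knob at the centre of the face-up round gauge (dial centre 130 mm toward the tester's +y; case 127 mm wide, glass 78 mm high); axis vertical. Bar 32 mm long, 10 mm thick, from 11 mm below to 11 mm above this point (91 mm high), 2 mm clear of the glass. Its x axis runs along the bar to the peak hand's tip. Pinch across the 10 mm from above, fingers open about 45 mm.
- peak_hand (a joint): Angle of the knob and the peak hand fixed to it (dark steel, 52 mm long, broad diamond tip, under the glass); rad, clockwise from above, 0 = zero stop, 3.05 = end. Starts at 2.45 to 2.85 from the last test. Light friction (0.02 N m), stays where left; the needle pushes it up the scale but never back, so it shows the highest reading.
- needle (a joint): Angle of the gauge needle (slim, black, 54 mm from dial centre to tip); rad, clockwise from above, 0 = no load, 3.0 = full scale; always 5 times the lever angle. Zero direction, as for the peak hand: 2.30 rad anticlockwise of the tester's x axis, so roughly to the robot's left (+y); the scale runs over the far side. 31 strokes, 0.1 rad apart.
- limit_clip (a joint): Angle of the middle between the two prongs of the limit clip on the gauge's rim; rad, same zero and sense as the needle; differs from run to run, 0.8 to 2.2. The prongs stand 0.205 rad either side of it. It is stiff and stays as set.
- window_mark (a point): Point midway between the two steel prongs of the limit clip, 52 mm from the dial centre, 73 mm high; x axis outward, y axis anticlockwise (toward zero). Prongs: 19 mm long, 3.4 mm wide, 47 to 66 mm from the dial centre, tops 81 mm above the desk, clear gap 18 mm.
- needle_tip (a point): Point on the needle 52 mm from the dial centre.
- peak_tip (a point): Point on the peak hand's line 52 mm from the dial centre.
- press_lever (a joint): Angle of the spring-loaded lever; rad, 0 = up at rest (arm 0.30 rad above level, pointing to the tester's -y), grows as it is pressed down, 0.60 = bottom stop. It springs back to 0 when let go. Push needed on the paddle's middle: about 3 N to start, 8 N at 0.2 rad, 13 N at 0.4 rad.
- lever: The lever: dark steel arm with a black flat palm paddle (40 mm wide along x, 80 mm long along y, 12 mm thick, ribbed top) at its free end. Origin on its pivot axis; its x axis is the pivot axis, its -y axis points along the arm to the paddle.
- paddle_top (a point): Middle of the paddle's top face, 105 mm from the pivot along the arm and 16 mm above the arm's line; axes as lever, z normal to the top face. At rest 124 mm above the desk; at the mark it has come down 15 to 46 mm on an arc about the pivot.
- button_tray: Cardboard tray with six dark buttons, 85 x 115 x 18 mm, to the right of the tester. Origin under its centre. Leave alone.
- tape_measure: Round yellow tape measure, 52 x 71 x 17 mm, right. Leave alone.
- white_spool: White thread spool standing upright, 27 mm across, 45 mm tall, right of the gauge. Origin under it. Leave alone.
- pin_case: Round pin case, 56 mm across, 16 mm tall, at the back. Leave alone.
- marker: Marker pen, 135 mm long, right. Leave alone.
- black_tape: Small roll of black tape, 53 mm across, 19 mm tall, left. Leave alone.

How it is judged (in metres and radians):
On the way, in this order (a step that is already met when the one before it is completed fails the run):
1. the peak hand is turned back to its zero stop while the lever is up (value of joint peak_hand below 0.1 rad and value of joint press_lever below 0.04 rad), for 0.2 s.
2. the fingers hold the paddle down with the needle and the peak hand between the prongs for some three seconds (y of needle_tip in the frame of window_mark between -0.0099 and 0.0099 m and x of each of needle_tip, peak_tip in the frame of window_mark above -0.01 m and y of peak_tip in the frame of window_mark between -0.0099 and 0.0099 m and contact force between the fingers and lever above 2 N), for 2.5 s.
At the end, for the whole second after the job is handed in: The fingers still press on the paddle (more than 2 N), the lever is still, and needle and peak hand both stand between the prongs of the limit clip (within 9.9 mm, 0.19 rad, of the middle at the tip) (all of step 2 and velocity of joint press_lever between -0.05 and 0.05 rad/s); the arm keeps its last pose, push and grip.
It fails at once if the needle goes past the far prong (y of needle_tip in the frame of window_mark below -0.0122 m).
It fails at once if the button tray or another thing lying about is moved by more than 30 mm (distance of any of button_tray, tape_measure, white_spool, pin_case, marker, black_tape from where it was at the start of the episode above 0.03 m).
It also fails if it takes over 64 s, if anything falls off the work surface, if the arm or the gripper's body presses on something with over 40 N, if the wrist force passes 120 N, or if a joint passes its speed limit or range.

## Robot

A 6-joint arm with a two-finger parallel gripper is mounted at the origin on a cart in front of the work surface, level with it; the furniture and walls round the work are solid. World frame = base frame: x ahead of the robot, y to its left, z up, the work surface at z = 0. Lengths are in mm, angles in rad, forces in N, time in s.
With the tool pointing down it reaches from about 250 to 775 mm from the base axis. Payload 4 kg.
Tool frame: the origin (TCP) lies on the mounting face of the last link; the fingertips stand 173 mm ahead of it and the grasp point (between the pads) lies 155 mm ahead of it; z points along the fingers, y is the line along which they close (so a half turn about z gives the same grasp; the last joint's range is limited). The gripper opens to 85 mm and grips with 20 to 120 N. Pads are 22 mm wide; open, the fingers measure 114 mm over their backs; the gripper's body (76 mm by 85 mm) begins 54 mm behind the grasp point. The pads swing forward as they close: fully open they stand 13 mm farther back than shut.
Start: joints at [1.021, 0.087, 1.371, -0, 1.684, -0.103], TCP at [237.647, 496.008, 404.741] pointing down, gripper open.
Joint ranges: [-3.1, 3.1], [-0.76, 2.03], [0.27, 2.55], [-1.08, 4.22], [0.17, 2.65], [-2.57, 2.57]. Speed limits (rad/s): [2.79, 2.79, 3.14, 3.14, 3.14, 3.14].

## Interface

Orientations are given as a rotation vector (axis times angle).
In Python, from workcell import telemetry, eyes, arm, search_frame, outline_of gives the robot as it stands.
- The arm moves only by the shell command python3 -m crank 'ROWS' [OPENING]. ROWS is JSON, a list that holds one entry, the list of rows, each a list of 4 numbers: the shift along the tool's x, y, z in units of 0.1 m (1.0 is 0.1 m), then the turn about the tool's z in units of 90 degrees (1.0 is 90 degrees). In form: [[[dx, dy, dz, spin], ...]]. A call has 1 to 12 rows; each row is the pose to reach, as a shift and turn from the pose commanded when the call began, along the tool's axes at that moment; what a row does not reach only later rows make up. A row lasts 1/10 s, in which the tool goes at most 50 mm and 8.59 degrees, less where a joint would pass 70% of its speed; a pose out of reach is approached as far as the arm can. A call with a number of a shift or a turn outside -1 to 1 is refused whole. A call with a gripper value outside its range is refused whole. OPENING is the opening, from 0 (shut) to 1 (fully open), set as the call begins (- or left out, the last holds). The fingers move at their own pace and stop on an object; the grip force is fixed at half the most. Time passes only in rows, so rows that repeat a pose let the fingers close. It gives the time, the measured TCP pose, the force, the opening and the grip force at its end, in the units of the state.
- telemetry.state(): the state, without advancing time (a new reading comes with each control period).
- eyes.camera(name): name is "side" or "top" or "wrist"; returns the picture (480x640x3 uint8, blue, green, red); there is no depth.
- eyes.get_calibration(name): a dict with "camera_matrix" (3x3 intrinsics, pixels), "rvec" (rotation vector, rad) and "tvec" (3), from world to camera coordinates, as OpenCV has them. Camera axes: x right, y down, z forward; pixel columns grow to the right and rows downward; lengths in mm; the calibration is good to about 2 mm. A picture is of the moment at which its call begins: read the wrist's pose just before it. get_calibration takes no time and is no camera call; for the wrist camera it gives the pose at the moment of the call.
- arm.finish_job(): hands the job in; it is judged then, once.
Trained networks look in the newest picture that a camera, given by its name, has taken for a name from the list of things; names that differ only in an ending like _2 or _b are one class to them, and where a whole thing is asked for, a point or a joint stands for the part that bears it (a point fixed in the world has none). Each returns a list of dicts, best first, with "p" (0 to 1); they miss things now and then, are a little off and sometimes report something else, mostly with a low value. They report only what shows in the picture. A call takes as long as a camera call.
- search_frame(camera, label): "point" ([x, y, z] in mm, in the coordinates of the camera as it stood for that picture, good to about 4 mm: the middle of the surface that is visible of it).
- outline_of(camera, label): "mask" (480x640 bool, what is visible of it).
The state is a dict: "clock": time; "q": joint angles; "dq": joint speeds; "joint_torque": joint torques, N m; "eef_pos": TCP position; "tool_rot": TCP orientation; "contact_force": force on the tool from outside, world axes, zero at the start; "torque": the same for the moment, N m; "width": finger opening in mm; "grasp_force": force on a finger pad.
Only numpy, scipy, OpenCV 4.12 (cv2) and the standard library are available. Lean on these libraries where they do the work, as an engineer would, in place of code of your own. Each camera call takes 0.05 s, during which the arm holds its last target. There are 200 camera calls.

## Working session

There is one attempt and no reset: what is moved stays moved. The work goes in short steps, Python scripts to look and compute and a shell command to move; the robot and the scene stay as the last step left them, time stands still between calls to the robot, and variables do not carry over. Pictures are saved under pics/ and viewed, at most 10 in all, crops included, and the job is handed in when it is done.

```bash
ls; mkdir -p pics; cat > h.py <<'E'
import numpy as np, cv2
from workcell import telemetry, eyes, arm, search_frame, outline_of
def cal(n):
    c=eyes.get_calibration(n); return np.array(c["camera_matrix"],float),np.array(c["rvec"],float).ravel(),np.array(c["tvec"],float).ravel()
def ray(n,uv,z,c=None):
    K,r,t=c or cal(n); R=cv2.Rodrigues(r)[0]
    uv=np.atleast_2d(np.array(uv,float)); d=np.c_[uv,np.ones(len(uv))]@np.linalg.inv(K).T@R; o=-R.T@t
    return o+d*((z-o[2])/d[:,2])[:,None]
def w(n,p,c=None):
    K,r,t=c or cal(n); return cv2.Rodrigues(r)[0].T@(np.array(p)-t)
def proj(n,P,c=None):
    K,r,t=c or cal(n); return cv2.projectPoints(np.atleast_2d(np.array(P,float)),r,t,K,None)[0][:,0]
def tool():
    s=telemetry.state(); return np.array(s["eef_pos"]),cv2.Rodrigues(np.array(s["tool_rot"],float))[0]
E
python3 - <<'E'
from h import *
np.set_printoptions(precision=1,suppress=True)
for n in ["top","side"]:
    im=eyes.camera(n); cv2.imwrite(f"pics/{n}0.png",im)
    for l in ["tester","knob_grip","paddle_top","window_mark","needle_tip","peak_tip","limit_clip","lever"]:
        print(n,l,[(round(d["p"],2),w(n,d["point"])) for d in search_frame(n,l)[:2]])
    K,r,t=cal(n);print(-cv2.Rodrigues(r)[0].T@t,K[0,0])
s=telemetry.state();print(s); print(tool()[1])
E
```

```text
pics
top tester [(0.68, array([ 549.4, -271.3,   64.5])), (0.45, array([ 628.7, -317.2,   43.4]))]
top knob_grip [(0.66, array([ 626.6, -229.3,   97.5]))]
top paddle_top [(0.65, array([ 440.7, -351.1,  119.7]))]
top window_mark [(0.72, array([ 633.3, -220.2,   77.8]))]
top needle_tip []
top peak_tip [(0.4, array([ 625.7, -225.7,   99.4]))]
top limit_clip [(0.55, array([574.8, 163.9,  19.6]))]
top lever [(0.72, array([ 442.1, -354.2,  123.2]))]
[ 357.6 -182.6 1321.6] 539.5989267758476
side tester [(0.87, array([ 559.1, -294.9,   53.6]))]
side knob_grip [(0.45, array([ 621. , -247.7,   76.1])), (0.41, array([ 624.9, -229.6,   92.9]))]
side paddle_top [(0.7, array([ 440.2, -359.3,  121.5]))]
side window_mark [(0.56, array([ 621.3, -246.3,   77. ]))]
side needle_tip []
side peak_tip [(0.51, array([ 619.8, -226.2,   92.8]))]
side limit_clip [(0.56, array([ 621.4, -244.3,   73.9]))]
side lever [(0.75, array([ 439. , -357.5,  119.2]))]
[   83.1 -1205.4  1038.4] 600.7472786610668
{'clock': 0.9, 'q': array([ 1. ,  0.1,  1.4,  0. ,  1.7, -0.1]), 'dq': array([ 0.,  0., -0., -0.,  0.,  0.]), 'joint_torque': array([ -0. , -35.2, -31.3,  -0. ,   0. ,  -0. ]), 'eef_pos': array([237.7, 496. , 404.8]), 'tool_rot': array([0.7, 3.1, 0. ]), 'contact_force': array([-0.4,  0.1, -0.2]), 'torque': array([ 0.,  0., -0.]), 'grasp_force': 0.0, 'width': 85.24576250654195}
[[-0.9  0.4  0. ]
 [ 0.4  0.9  0. ]
 [ 0.   0.  -1. ]]
```

```bash
python3 - <<'E'
from h import *
im=cv2.imread("pics/top0.png"); c=proj("top",[560,-280,80])[0].astype(int); print(c)
x0,y0=max(c[0]-100,0),max(c[1]-75,0); print(x0,y0)
cv2.imwrite("pics/c0.png",cv2.resize(im[y0:y0+150,x0:x0+200],(800,600),interpolation=cv2.INTER_CUBIC))
E
```

```text
[361 227]
261 152
```

View pics/c0.png

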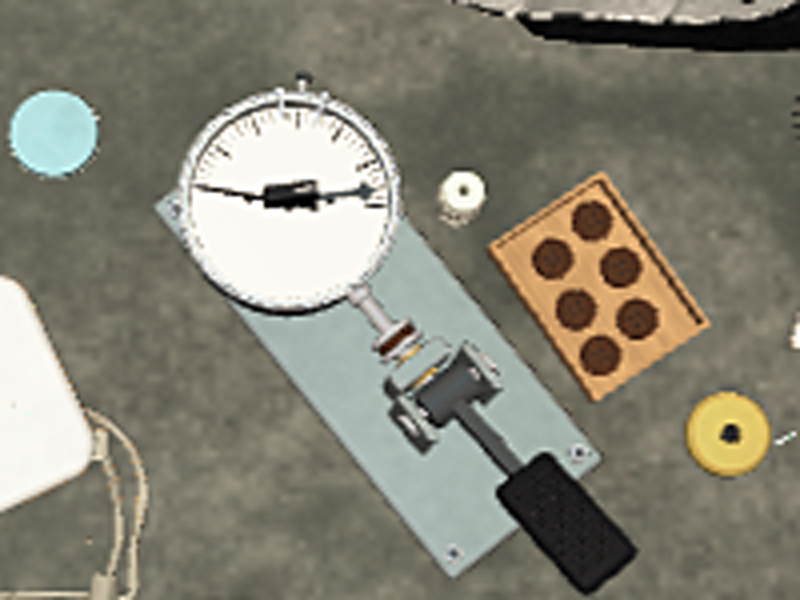

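View pics/side0.png

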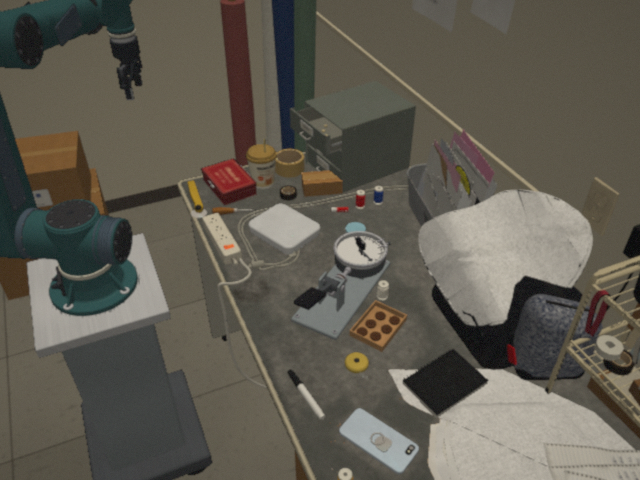

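```bash
python3 -m crank '[[[-0.3,-0.2,0,0.1],[-0.6,-0.4,0,0.19],[-1,-0.7,0,0.28],[-1,-0.7,0,0.37],[-1,-0.7,0,0.46],[-1,-0.7,0,0.55],[-1,-0.7,0,0.64],[-1,-0.7,0,0.716]]]' 0.53
for i in 1 2 3 4 5; do python3 -m crank '[[[-0.4,0.22,0,0],[-0.8,0.44,0,0],[-1,0.55,0,0]]]' | tail -c 400; done
python3 - <<'E'
from h import *
np.set_printoptions(precision=2,suppress=True)
f=lambda x,y:(261+x/4,152+y/4)
d=ray("top",f(290,200),78)[0];p=ray("top",f(567,522),124)[0]
b=ray("top",[f(158,205),f(455,575),f(600,460)],14)
print(d,p,b, np.arctan2(*(b[0]-b[1])[1::-1])-np.pi/2, np.arctan2(*(b[1]-b[2])[1::-1]),tool())
s=telemetry.state();print(s["q"],s["clock"])
cv2.imwrite("pics/w1.png",eyes.camera("wrist"))
for l in ["knob_grip","window_mark","peak_tip","needle_tip"]:
    print(l,[(round(d["p"],2),w("wrist",d["point"])) for d in search_frame("wrist",l)[:2]])
print(cal("wrist"))
E
```

```text
clock: 1.7
eef_pos: [297.6, 389.5, 404.8]
tool_rot: [-2.228, -2.214, -0.0]
contact_force: [0.8, 0.5, -1.1]
width: 45.3
grasp_force: 0.0
clock: 2.0
eef_pos: [353.3, 287.6, 404.9]
tool_rot: [2.223, 2.218, 0.0]
contact_force: [0.2, 0.2, -0.6]
width: 45.2
grasp_force: 0.0
clock: 2.3
eef_pos: [408.4, 187.1, 404.9]
tool_rot: [2.224, 2.217, 0.0]
contact_force: [-0.9, 0.4, -0.6]
width: 45.6
grasp_force: 0.0
clock: 2.6
eef_pos: [463.4, 86.9, 404.7]
tool_rot: [2.225, 2.216, -0.0]
contact_force: [-1.1, 0.1, 0.2]
width: 45.3
grasp_force: 0.0
clock: 2.9
eef_pos: [518.4, -13.4, 404.5]
tool_rot: [2.225, 2.217, -0.001]
contact_force: [0.1, 0.2, -0.3]
width: 45.3
grasp_force: 0.0
clock: 3.2
eef_pos: [573.2, -113.6, 404.1]
tool_rot: [2.225, 2.217, -0.001]
contact_force: [-0.1, -0.4, -0.2]
width: 45.7
grasp_force: 0.0
[ 621.86 -217.04   78.  ] [ 426.24 -363.59  124.  ] [[ 634.52 -137.19   14.  ]
 [ 402.44 -311.33   14.  ]
 [ 469.55 -401.99   14.  ]] -0.9270908709527138 2.2080757545291316 (array([ 573.25, -113.65,  404.12]), array([[ 0.,  1., -0.],
       [ 1., -0., -0.],
       [-0., -0., -1.]]))
[-0.29  0.16  1.29 -0.    1.69 -0.29] 3.2
knob_grip [(0.76, array([ 619.8 , -225.  ,   86.14]))]
window_mark [(0.91, array([ 625.42, -197.41,   79.7 ])), (0.46, array([ 627.76, -182.96,   68.56]))]
peak_tip [(0.72, array([ 614.77, -219.17,   92.46]))]
needle_tip [(0.69, array([ 631.57, -319.31,   45.35])), (0.62, array([ 626.15, -176.29,   69.13]))]
(array([[420.25,   0.  , 317.43],
       [  0.  , 420.25, 236.14],
       [  0.  ,   0.  ,   1.  ]]), array([-2.81,  0.  ,  0.  ]), array([-571.65, -147.86,  345.54]))
```

View pics/w1.png

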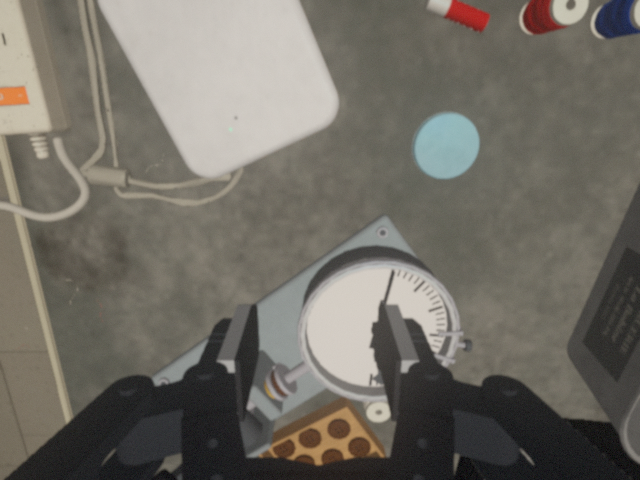

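```bash
for i in 1 2; do python3 -m crank '[[[-0.4,0.1,0,0],[-0.8,0.2,0,0],[-1,0.25,0,0]]]' | head -2; done
python3 -m crank '[[[-0.4,0,0,0],[-0.6,0,0,0],[-0.6,0,0,0],[-0.6,0,0,0]]]' | head -2
python3 - <<'E'
from h import *
np.set_printoptions(precision=2,suppress=True)
im=eyes.camera("wrist");c=cal("wrist");np.save("c2.npy",np.array(c,dtype=object),allow_pickle=True)
cv2.imwrite("pics/w2.png",im);print(c)
for l in ["knob_grip","window_mark","peak_tip","needle_tip"]:
    print(l,[(round(d["p"],2),w("wrist",d["point"])) for d in search_frame("wrist",l)[:2]])
u=proj("wrist",[622,-220,78])[0].astype(int);print(u)
x0,y0=u[0]-100,max(u[1]-75,0);print(x0,y0)
cv2.imwrite("pics/c2.png",cv2.resize(im[y0:y0+150,x0:x0+200],(800,600),interpolation=cv2.INTER_CUBIC))
E
```

```text
clock: 3.75
eef_pos: [597.2, -211.4, 404.9]
clock: 4.05
eef_pos: [622.2, -311.8, 404.6]
clock: 4.45
eef_pos: [622.3, -369.3, 404.8]Traceback (most recent call last):
  File "<stdin>", line 3, in <module>
ValueError: could not broadcast input array from shape (3,3) into shape (3,)
```

```bash
python3 - <<'E'
from h import *
import pickle
np.set_printoptions(precision=2,suppress=True)
im=eyes.camera("wrist");c=cal("wrist");pickle.dump(c,open("c2.pkl","wb"))
cv2.imwrite("pics/w2.png",im);print(c)
for l in ["knob_grip","window_mark","peak_tip","needle_tip"]:
    print(l,[(round(d["p"],2),w("wrist",d["point"])) for d in search_frame("wrist",l)[:2]])
u=proj("wrist",[622,-220,78])[0].astype(int);print(u)
x0,y0=u[0]-100,max(u[1]-75,0);print(x0,y0)
cv2.imwrite("pics/c2.png",cv2.resize(im[y0:y0+150,x0:x0+200],(800,600),interpolation=cv2.INTER_CUBIC))
E
```

```text
(array([[420.25,   0.  , 317.43],
       [  0.  , 420.25, 236.14],
       [  0.  ,   0.  ,   1.  ]]), array([-2.81, -0.  , -0.  ]), array([-621.87, -393.42,  260.61]))
knob_grip [(0.68, array([ 626.06, -251.43,   76.16]))]
window_mark [(0.65, array([ 643.96, -259.99,   79.17])), (0.25, array([ 529.81, -291.97,   66.57]))]
peak_tip []
needle_tip [(0.63, array([ 620.16, -235.03,   68.32]))]
[317 -23]
217 0
```

View pics/c2.png

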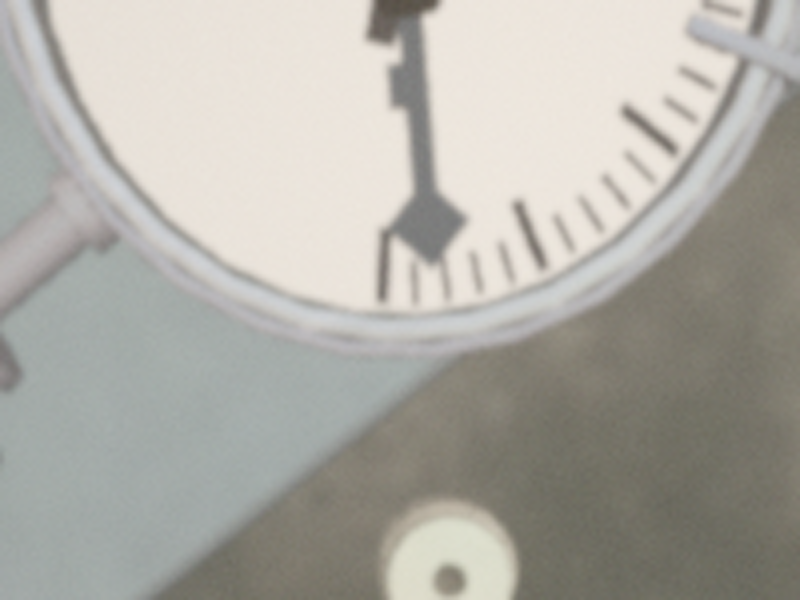

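```bash
python3 -m crank '[[[0.4,0,0,0],[0.75,0,0,0],[0.75,0,0,0],[0.75,0,0,0]]]' | head -2
python3 - <<'E'
from h import *
import pickle
np.set_printoptions(precision=2,suppress=True)
im=eyes.camera("wrist");c=cal("wrist");pickle.dump(c,open("c2.pkl","wb"))
cv2.imwrite("pics/w3.png",im);print(c)
for l in ["knob_grip","window_mark","peak_tip","needle_tip"]:
    print(l,[(round(d["p"],2),w("wrist",d["point"])) for d in search_frame("wrist",l)[:2]])
u=proj("wrist",[622,-220,78])[0].astype(int);print(u)
x0,y0=u[0]-120,max(u[1]-90,0);print(x0,y0)
cv2.imwrite("pics/c3.png",cv2.resize(im[y0:y0+180,x0:x0+240],(800,600),interpolation=cv2.INTER_CUBIC))
E
```

```text
clock: 5.15
eef_pos: [622.2, -294.2, 405.5]
(array([[420.25,   0.  , 317.43],
       [  0.  , 420.25, 236.14],
       [  0.  ,   0.  ,   1.  ]]), array([-2.81,  0.  , -0.  ]), array([-622.06, -323.51,  284.26]))
knob_grip [(0.82, array([ 622.64, -227.39,  103.09]))]
window_mark [(0.65, array([ 655.08, -229.84,   79.28])), (0.21, array([ 627.25, -321.41,   45.22]))]
peak_tip [(0.81, array([ 623.22, -229.52,  105.66])), (0.62, array([ 443.17, -356.51,  117.16]))]
needle_tip [(0.63, array([ 627.89, -190.27,   67.2 ])), (0.26, array([ 652.1 , -230.82,   83.78]))]
[317 100]
197 10
```

View pics/c3.png

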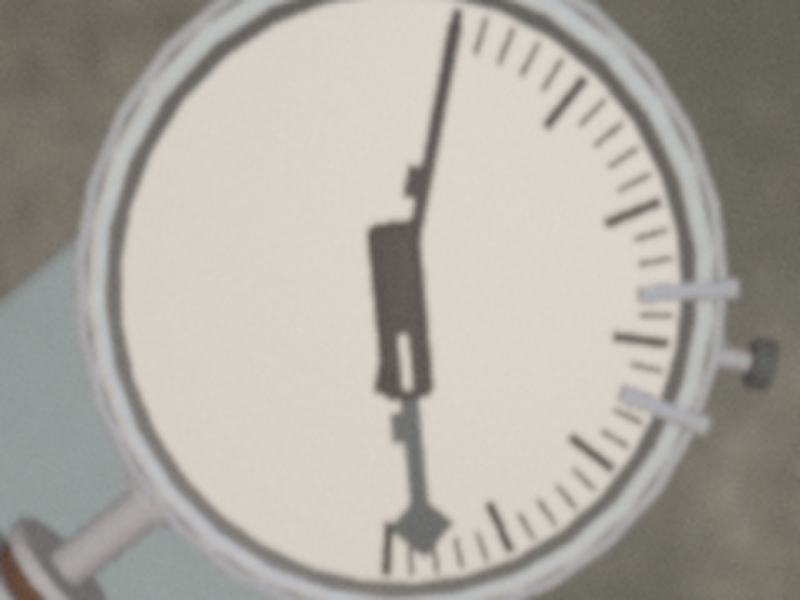

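```bash
cat > fit.py <<'E'
from h import *
import pickle
from scipy.optimize import least_squares
c=pickle.load(open("c2.pkl","rb"))
px=np.array([(640,294),(738,288),(622,396),(706,424),(457,12),(428,552),(401,310)])/(10/3)+[197,10]
def model(x):
    cx,cy,yaw,m,p,zn=x; P=[]
    for a,r,z in [(m-.205,47,81),(m-.205,66,81),(m+.205,47,81),(m+.205,66,81),(0,54,zn),(p,52,zn),(0,0,102)]:
        t=yaw+2.30-a; P.append([cx+r*np.cos(t),cy+r*np.sin(t),z])
    return np.array(P)
res=least_squares(lambda x:np.r_[(proj("wrist",model(x),c)-px).ravel(),(x[5]-73)/3],[622,-220,-.93,1.4,2.85,73])
np.set_printoptions(precision=3,suppress=True)
print(res.x,res.fun)
x=res.x; bar=x[2]+2.30-x[4]
print("bar angle",bar)
y=np.array([-np.sin(x[2]),np.cos(x[2])]);o=x[:2]-130*y
for a in [0,x[3]/5]:
    g=0.3-a; yy=-17.5-105*np.cos(g)+16*np.sin(g); zz=78+105*np.sin(g)+16*np.cos(g); print("paddle",o+yy*y,zz,g)
E
python3 fit.py
```

```text
[ 622.719 -219.497   -0.913    1.547    2.861   73.513] [ 0.124 -0.072 -0.659  0.379 -0.516 -1.445 -0.339  0.342 -0.165  0.792
  0.059  0.603  1.384 -0.682  0.171]
bar angle -1.4733579279252884
paddle [ 430.389 -368.151] 124.31500552545035 0.3
paddle [ 422.821 -374.   ] 93.0024664966966 -0.009493594815671635
```

```bash
python3 -m crank '[[[0.35,0,0.3,-0.06],[0.75,0,0.6,-0.06],[0.75,0,0.9,-0.06],[0.75,0,1,-0.06],[0.75,0,1,-0.06]]]' | head -3
python3 - <<'E'
from h import *
im=eyes.camera("wrist");cv2.imwrite("pics/w4.png",im);p,R=tool();print(p,np.arctan2(R[1,1],R[0,1]),telemetry.state()["q"])
print([(d["p"],w("wrist",d["point"])) for d in search_frame("wrist","knob_grip")[:2]])
E
```

```text
clock: 5.9
eef_pos: [621.8, -221.3, 302.2]
tool_rot: [-2.113, -2.319, 0.003]
[ 622.17103358 -221.65935242  304.50509064] 0.09217866166789808 [-4.27987442e-01  3.68155799e-01  1.23256443e+00 -2.64784355e-04
  1.54157102e+00 -5.20158230e-01]
[(0.59, array([ 623.35469962, -222.53901433,  106.13852066]))]
```

View pics/w4.png

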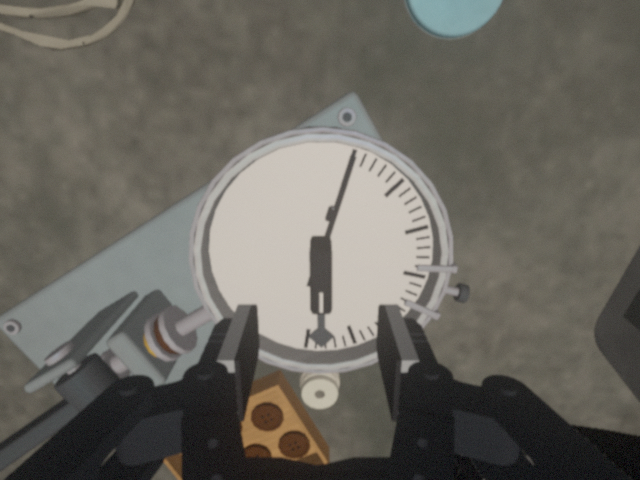

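```bash
python3 -m crank '[[[0.02,0,0.2,0],[0.02,0,0.4,0],[0.02,0,0.48,0],[0.02,0,0.48,0]]]' | head -4
python3 -m crank '[[[0,0,0,0],[0,0,0,0],[0,0,0,0],[0,0,0,0],[0,0,0,0],[0,0,0,0]]]' 0
```

```text
clock: 6.4
eef_pos: [622.0, -219.3, 256.6]
tool_rot: [-2.116, -2.321, 0.0]
contact_force: [-0.8, -0.0, 0.2]
clock: 7.0
eef_pos: [622.0, -218.9, 258.8]
tool_rot: [2.114, 2.321, -0.0]
contact_force: [-2.8, -0.9, 6.1]
width: 8.3
grasp_force: 60.6
```

```bash
python3 -m crank '[[[0,0,0,-0.08],[0,0,0,-0.16],[0,0,0,-0.25],[0,0,0,-0.34],[0,0,0,-0.43],[0,0,0,-0.52],[0,0,0,-0.61],[0,0,0,-0.7],[0,0,0,-0.79],[0,0,0,-0.88],[0,0,0,-0.95],[0,0,0,-0.95]]]'
python3 - <<'E'
from h import *
im=eyes.camera("wrist");cv2.imwrite("pics/w5.png",im);p,R=tool();print(p,np.arctan2(R[1,1],R[0,1]),telemetry.state()["q"])
E
```

```text
clock: 8.2
eef_pos: [622.9, -217.6, 258.8]
tool_rot: [-0.025, 3.137, 0.002]
contact_force: [1.5, 3.3, 4.8]
width: 8.3
grasp_force: 60.7
[ 622.91922641 -217.58338055  258.80259246] 1.5851111373633473 [-0.42263305  0.39259046  1.29290596  0.00305906  1.45224017 -2.00809747]
```

View pics/w5.png

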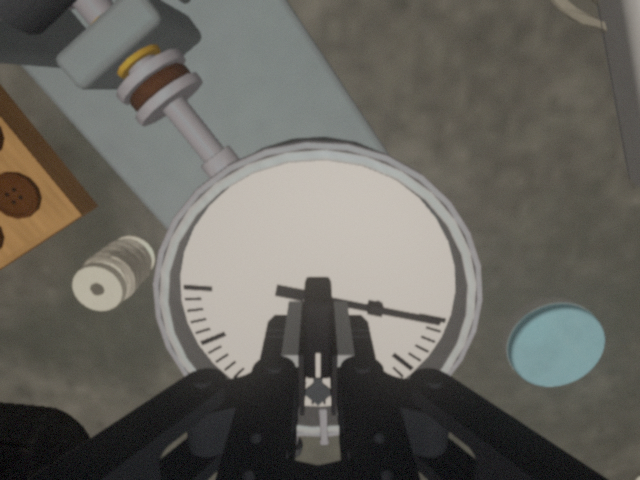

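```bash
python3 -m crank '[[[0,0,0,0],[0,0,0,0],[0,0,0,0],[0,0,-0.12,0],[0,0,-0.25,0],[0,0,-0.25,0]]]' 0.53 | head -5
python3 -m crank '[[[0,0,0,0.09],[0,0,0,0.18],[0,0,0,0.27],[0,0,0,0.36],[0,0,0,0.45],[0,0,0,0.54],[0,0,0,0.63],[0,0,0,0.72],[0,0,0,0.81],[0,0,0,0.9],[0,0,0,1]]]' | head -3
python3 -m crank '[[[0,0,0,0.09],[0,0,0,0.18],[0,0,0,0.27],[0,0,0,0.36],[0,0,0,0.45],[0,0,0,0.54],[0,0,0,0.63],[0,0,0,0.72],[0,0,0,0.81],[0,0,0,0.9],[0,0,0,1],[0,0,0,1]]]' | head -3
python3 - <<'E'
from h import *
im=eyes.camera("wrist");cv2.imwrite("pics/w6.png",im);p,R=tool();print(p,np.arctan2(R[1,1],R[0,1]),telemetry.state()["q"])
E
python3 -m crank '[[[0,0,0.12,0],[0,0,0.25,0],[0,0,0.25,0]]]' | head -4
python3 -m crank '[[[0,0,0,0],[0,0,0,0],[0,0,0,0],[0,0,0,0],[0,0,0,0],[0,0,0,0]]]' 0
```

```text
clock: 8.85
eef_pos: [622.7, -219.0, 285.7]
tool_rot: [-0.023, 3.136, -0.004]
contact_force: [0.5, -0.5, 1.0]
width: 45.4
clock: 9.95
eef_pos: [622.0, -218.7, 282.3]
tool_rot: [2.203, 2.238, 0.001]
clock: 11.15
eef_pos: [622.0, -218.6, 282.3]
tool_rot: [3.141, 0.034, 0.001]
[ 622.03326295 -218.61179987  282.17501347] -1.5465258629768128 [-4.23929297e-01  3.77544175e-01  1.26527166e+00  6.69994041e-05
  1.49799406e+00  1.12259162e+00]
clock: 11.5
eef_pos: [621.0, -218.1, 252.7]
tool_rot: [-3.138, -0.036, 0.01]
contact_force: [0.2, 0.1, -0.4]
clock: 12.1
eef_pos: [622.1, -217.8, 257.2]
tool_rot: [-3.14, -0.036, -0.001]
contact_force: [-1.3, 4.8, 2.5]
width: 8.3
grasp_force: 60.2
```

```bash
python3 -m crank '[[[0,0,0,-0.09],[0,0,0,-0.18],[0,0,0,-0.27],[0,0,0,-0.36],[0,0,0,-0.45],[0,0,0,-0.54],[0,0,0,-0.63],[0,0,0,-0.72],[0,0,0,-0.8],[0,0,0,-0.86],[0,0,0,-0.9],[0,0,0,-0.9]]]'
python3 - <<'E'
from h import *
p,R=tool();s=telemetry.state();print(p,np.arctan2(R[1,1],R[0,1]),s["q"][5],s["torque"])
E
python3 -m crank '[[[0,0,0,0],[0,0,0,0],[0,0,0,0],[0,0,-0.2,0],[0,0,-0.5,0],[0,0,-1,0],[0,0,-1,0]]]' 0.53 | head -3
python3 - <<'E'
from h import *
im=eyes.camera("wrist");cv2.imwrite("pics/w7.png",im);p,R=tool();print(p,np.arctan2(R[1,1],R[0,1]))
E
```

```text
clock: 13.3
eef_pos: [622.0, -217.8, 257.2]
tool_rot: [-2.367, -2.063, -0.004]
contact_force: [-1.5, 7.0, 3.7]
width: 8.7
grasp_force: 70.7
[ 621.97283888 -217.79096014  257.21999425] -0.1372933106774569 -0.2865092085309253 [ 1.08203882  0.19396402 -1.26637066]
clock: 14.0
eef_pos: [622.9, -219.4, 366.6]
tool_rot: [2.355, 2.056, 0.01]
[ 622.60295304 -219.23691611  363.06054083] -0.1352012088321912
```

View pics/w7.png

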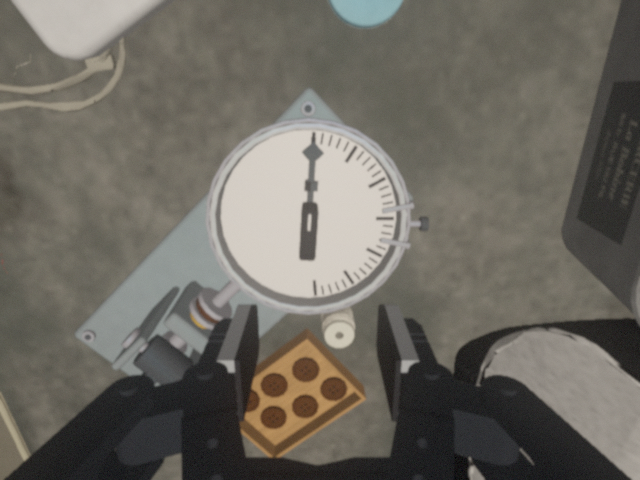

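```bash
for i in 1 2; do python3 -m crank '[[[-0.3,-0.3,0,0],[-0.6,-0.6,0,0],[-0.92,-0.9,0,0],[-0.92,-0.9,0,0]]]' 0 | head -2; done
python3 -m crank '[[[0,0,0.25,0],[0,0,0.48,0],[0,0,0.48,0],[0,0,0.48,0]]]'
python3 - <<'E'
from h import *
p,R=tool();print(p,[419,-376.8]-p[:2],R.round(3))
np.set_printoptions(precision=2,suppress=True)
for n in ["top","side"]:
    cv2.imwrite(f"pics/{n}8.png",eyes.camera(n))
    print([(d["p"],w(n,d["point"])) for d in search_frame(n,"paddle_top")[:1]])
print(telemetry.state()["contact_force"],telemetry.state()["clock"])
E
```

```text
clock: 14.45
eef_pos: [517.0, -300.8, 355.6]
clock: 14.85
eef_pos: [415.8, -379.4, 355.7]
clock: 15.25
eef_pos: [419.4, -376.2, 308.3]
tool_rot: [-2.364, -2.067, -0.0]
contact_force: [0.9, 0.3, -0.3]
width: -0.0
grasp_force: 0.0
[ 419.42911451 -376.19717619  308.27521853] [-0.42911451 -0.60282381] [[ 0.134  0.991 -0.001]
 [ 0.991 -0.134  0.001]
 [ 0.001 -0.001 -1.   ]]
[(0.68, array([ 485.37, -318.69,   93.8 ]))]
[(0.72, array([ 581.46, -406.02,    8.41]))]
[0.23 0.3  0.11] 15.45
```

```bash
python3 -m crank '[[[0,0,0.02,0],[0,0,0.04,0],[0,0,0.06,0],[0,0,0.08,0],[0,0,0.1,0],[0,0,0.12,0],[0,0,0.14,0],[0,0,0.16,0],[0,0,0.18,0],[0,0,0.2,0],[0,0,0.2,0],[0,0,0.2,0]]]'
python3 -m crank '[[[0,0,0.01,0],[0,0,0.02,0],[0,0,0.03,0],[0,0,0.04,0],[0,0,0.05,0],[0,0,0.06,0],[0,0,0.07,0],[0,0,0.08,0],[0,0,0.09,0],[0,0,0.1,0],[0,0,0.1,0],[0,0,0.1,0]]]'
python3 - <<'E'
from h import *
im=eyes.camera("top");side=eyes.camera("side");cv2.imwrite("pics/top9.png",im);cv2.imwrite("pics/side9.png",side)
a=cv2.resize(im[168:236,300:368],(400,400),interpolation=cv2.INTER_CUBIC)
u=proj("side",[622,-219,78])[0].astype(int);print(u)
b=cv2.resize(side[u[1]-35:u[1]+35,u[0]-35:u[0]+35],(400,400),interpolation=cv2.INTER_CUBIC)
cv2.imwrite("pics/c9.png",np.hstack([a,b]))
E
```

```text
clock: 16.65
eef_pos: [418.6, -377.4, 290.2]
tool_rot: [2.365, 2.064, -0.002]
contact_force: [-2.5, -1.2, 5.8]
width: -0.1
grasp_force: 2.7
clock: 17.85
eef_pos: [418.3, -377.8, 280.9]
tool_rot: [2.364, 2.063, -0.005]
contact_force: [-4.0, -2.1, 8.5]
width: 0.0
grasp_force: 3.8
[360 247]
```

View pics/c9.png

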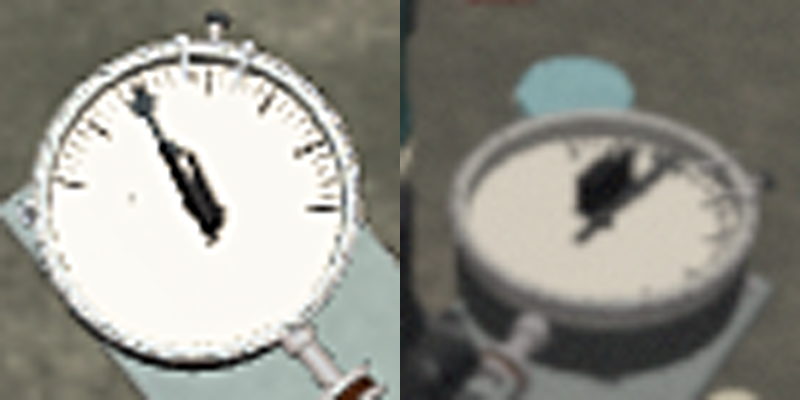

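```bash
python3 -m crank '[[[0,0,0.01,0],[0,0,0.02,0],[0,0,0.03,0],[0,0,0.04,0],[0,0,0.05,0],[0,0,0.06,0],[0,0,0.075,0],[0,0,0.09,0],[0,0,0.1,0],[0,0,0.115,0],[0,0,0.13,0],[0,0,0.13,0]]]'
python3 - <<'E'
from h import *
im=eyes.camera("top");cv2.imwrite("pics/top10.png",im);s=telemetry.state();print(s["eef_pos"],s["contact_force"])
cv2.imwrite("pics/c10.png",cv2.resize(im[168:236,300:368],(600,600),interpolation=cv2.INTER_CUBIC))
E
```

```text
clock: 19.15
eef_pos: [418.0, -378.3, 268.5]
tool_rot: [2.364, 2.063, -0.008]
contact_force: [-6.1, -2.8, 10.7]
width: 0.1
grasp_force: 5.2
[ 418.01092195 -378.29662757  268.52570193] [-5.73169105 -3.09377654 10.36068934]
```

View pics/c10.png

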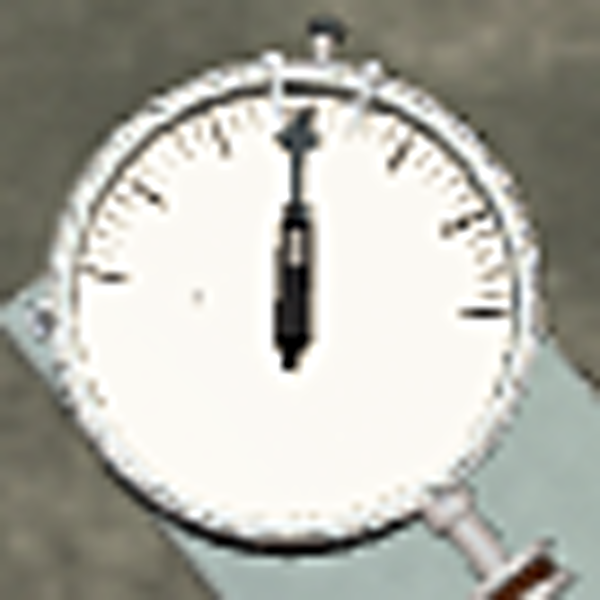

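```bash
python3 -m crank '[[[0,0,0.008,0],[0,0,0.016,0],[0,0,0.024,0],[0,0,0.026,0],[0,0,0.026,0],[0,0,0.026,0]]]'
for i in 1 2 3; do python3 -m crank '[[[0,0,0,0],[0,0,0,0],[0,0,0,0],[0,0,0,0],[0,0,0,0],[0,0,0,0],[0,0,0,0],[0,0,0,0],[0,0,0,0],[0,0,0,0],[0,0,0,0],[0,0,0,0]]]' | sed -n '1,2p;4p'; done
python3 - <<'E'
from h import *
# mask of dark hand in top image: angle about dial centre, before and now
im=eyes.camera("top")
def ang(i):
    ring=[(t,np.mean([i[tuple(proj("top",[[622.7+r*np.cos(t),-219.5+r*np.sin(t),74]])[0].round().astype(int)[::-1])].mean() for r in range(26,42,3)])) for t in np.arange(-.913+2.3-3,1.6,.04)]
    t=np.array(ring);wt=np.clip(180-t[:,1],0,None);return -.913+2.3-(t[:,0]*wt).sum()/wt.sum()
print(ang(cv2.imread("pics/top9.png")),ang(cv2.imread("pics/top10.png")),ang(im),telemetry.state()["clock"])
E
```

```text
clock: 19.8
eef_pos: [417.9, -378.4, 266.3]
tool_rot: [2.364, 2.062, -0.008]
contact_force: [-5.9, -2.2, 12.3]
width: -0.0
grasp_force: 5.9
clock: 21.0
eef_pos: [417.9, -378.4, 266.3]
contact_force: [-7.0, -2.2, 12.1]
clock: 22.2
eef_pos: [417.9, -378.4, 266.3]
contact_force: [-6.9, -3.2, 11.7]
clock: 23.4
eef_pos: [417.9, -378.4, 266.3]
contact_force: [-6.7, -3.3, 11.9]
0.8194781805587604 1.3236723163841793 1.4115661429295474 23.45
```

```bash
python3 -m crank '[[[0,0,0.005,0],[0,0,0.01,0],[0,0,0.01,0],[0,0,0.01,0],[0,0,0.01,0],[0,0,0.01,0],[0,0,0.01,0],[0,0,0.01,0],[0,0,0.01,0],[0,0,0.01,0],[0,0,0.01,0],[0,0,0.01,0]]]' | sed -n '1,2p;4p'
for i in 1 2; do python3 -m crank '[[[0,0,0,0],[0,0,0,0],[0,0,0,0],[0,0,0,0],[0,0,0,0],[0,0,0,0],[0,0,0,0],[0,0,0,0],[0,0,0,0],[0,0,0,0],[0,0,0,0],[0,0,0,0]]]' | sed -n '1,2p;4p'; done
python3 -c "
from workcell import arm; print(arm.finish_job())"
```

```text
clock: 24.65
eef_pos: [417.9, -378.4, 265.4]
contact_force: [-6.4, -2.6, 11.8]
clock: 25.85
eef_pos: [417.9, -378.5, 265.4]
contact_force: [-8.0, -2.2, 12.6]
clock: 27.05
eef_pos: [417.9, -378.4, 265.4]
contact_force: [-7.5, -2.1, 13.3]
the job is handed in; nothing more can be done
None
```

I turned the peak hand back to its zero stop, pressed the paddle down, held it more than three seconds and handed the job in still pressing at about 13 N; by tool height the needle and peak hand stand near the middle of the clip, though a rough camera estimate put them about 0.1 rad low (still inside), and my last picture predates the final 3 mm of travel.

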